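# Slide the pan in front of the phone and hold the telescopic mast up

### The job

We are about to film at the two-ring hob: take the small frying pan by its handle and slide it across the glass, without lifting it, onto the empty ring next to the phone mast, centred on the ring's cross, and let go of it there. Then pinch the mast's black grip so that its release button is squeezed in, pull the phone straight up, on past the first stop to the second one where both tubes are fully out, and finish while still holding it up there so that I can tighten the collars. Leave the other things on the counter alone.

Things in the scene. Friction and masses are not known exactly. Their poses are not given: they have to be found in the camera images.
- hob: portable two-ring glass hob, 235 (its x, front to back) x 440 (its y) x 46 mm high, standing fast on the counter; origin at the centre of its underside, z up, its long side along its y axis; the black glass top lies 46 mm above the origin
- ring_left (a point): centre (fine cross) of the left ring on the glass, the ring nearer the phone mast; thin circle of 166 mm diameter; axes as the hob's. The pan has to stand here
- ring_right (a point): centre (fine cross) of the right ring, 216 mm from the left one along the hob's y; the pan starts near it
- pan: small open steel frying pan, 0.6 kg, base 124 mm and rim 160 mm in diameter, rim 38 mm high; origin at the centre of its underside, z up; its straight handle points along its own -x: a level black bar 20 mm wide and 12 mm thick from 93 to 203 mm from the pan's centre, its middle line 47 mm above the pan's underside
- pan_grip (a point): point on the middle line of the pan's handle, 130 mm from the pan's centre along its -x and 47 mm above its underside: a good place to pinch the handle from above, across its 20 mm width (the pan's y)
- mast: telescopic phone mast left of the hob, its heavy round foot (120 mm across) standing fast; origin at the centre of the foot's underside, z up along the tubes. The phone, 148 mm wide, hangs crosswise on its -y side, 48 to 77 mm from the tube axis, facing the pan, all of it at least 10 mm below point mast_grip
- mast_grip (a point): point on the tube axis inside the upright black grip on top of the mast; axes as the mast's. Grip: 30 (x) x 28 (y) mm, from 38 mm below to 30 mm above this point, nothing above it. The release button (16 wide, 26 high, centred at this height) stands 6.5 mm out of its -x side: pinch from above along x, one pad on the button. 188 mm above the counter shut, 298 mm fully out
- mast_button (a joint): release button, m: 0 = out (tubes locked shut), 0.006 = squeezed in as far as it goes; a spring of 4 to 7 N pushes it out; the lock is free from about 0.004 on, and locks only in the shut position
- mast_top (a joint): top tube with grip and phone, m: 0 = shut, 0.055 = fully out of the middle tube (the first stop). It weighs about 3 N and slides with 1 N of friction: it sinks back if let go
- mast_middle (a joint): middle tube, m: 0 = shut, 0.055 = fully out of the outer tube (the second stop, a hard one). Its collar grips it with about 6 N, so it starts to follow only after the top tube has reached the first stop: the pull then rises from about 4 N to about 11 N
- egg_box: grey egg carton, 106 x 156 x 72 mm, a bystander near the front left
- ramekin: white ramekin upside down, 72 mm across, 41 mm high, a bystander in front of the hob, to the left
- salt_shaker: glass salt shaker, 44 mm across, 90 mm high, a bystander at the back left
- pepper_mill: wooden pepper mill, 58 mm across, 170 mm high, a bystander at the back left

How it is judged:
By the outcome, as a careful person would: the job done as asked, in the order asked, and still so for the second after the job is handed in, while the arm keeps its last pose, push and grip.
It also fails if it takes over 51 s, if anything falls off the work surface, if the arm or the gripper's body presses on something with over 40 N, if the wrist force passes 120 N, or if a joint passes its speed limit or range.

### The arm

A 6-joint arm with a two-finger parallel gripper is mounted at the origin on the work surface; the furniture and walls round the work are solid. World frame = base frame: x ahead of the robot, y to its left, z up, the work surface at z = 0. Lengths are in m, angles in degrees, forces in N, time in s.
With the tool pointing down it reaches from about 0.4 to 0.925 m from the base axis. Payload 3.4 kg.
Tool frame: the origin (TCP) lies at the very end of the fingers, on their centre line; the grasp point (between the pads) lies 19 mm behind it; z points along the fingers, y is the line along which they close (so a half turn about z gives the same grasp; the last joint's range is limited). The gripper opens to 85 mm and grips with 20 to 120 N. Pads are 22 mm wide; open, the fingers measure 114 mm over their backs; the gripper's body (76 mm by 85 mm) begins 54 mm behind the grasp point. The pads swing forward as they close: fully open they stand 13 mm farther back than shut.
Start: joints at [67.81, 17.578, 86.31, -0, 76.112, -4.211], TCP at [0.178, 0.547, 0.201] pointing down, gripper open.
Joint ranges: [-179.03, 179.03], [-60, 130.46], [8.19, 133.38], [-81.62, 261.62], [5.75, 156.47], [-153.77, 153.77]. Speed limits (degrees/s): [147.25, 147.25, 180, 180, 180, 180].

### API

Orientations are given as [roll, pitch, yaw] about the fixed x, y, z axes, in that order (R = Rz(yaw) Ry(pitch) Rx(roll)).
In Python, from workcell import * gives the robot as it stands. Calls block until the motion is done:
- move_to(position, orientation): joint-space move of the TCP to a pose.
- servo_line(position, rotation=None, vel=0.15): straight line of the TCP; rotation=None keeps the orientation; vel is the mean speed in m/s.
- move_j(angles): joint-space move.
- open_gripper() and grasp(f_grip=None): open the fingers fully, or close them until they stop; f_grip is the grip in N (None keeps the last).
- hold(seconds).
- ik(position, orientation): joint angles nearest the present ones, or None.
- get_obs(): the state.
- capture(name): name is "side" or "top"; returns the picture (420x560x3 uint8, red, green, blue); there is no depth.
- camera_model(name): a dict with "camera_matrix" (3x3 intrinsics, pixels), "position" and "orientation" of the camera in the world. Camera axes: x right, y down, z forward; pixel columns grow to the right and rows downward; lengths in m; the calibration is good to about 2 mm. A picture is of the moment at which its call begins. camera_model takes no time and is no camera call.
A pose or a line that the arm cannot do raises IKError and nothing moves.
- job_done(): hands the job in; it is judged then, once.
Trained networks look in the newest picture that a camera, given by its name, has taken for a name from the list of things; names that differ only in an ending like _2 or _b are one class to them, and where a whole thing is asked for, a point or a joint stands for the part that bears it (a point fixed in the world has none). Each returns a list of dicts, best first, with "score" (0 to 1); they miss things now and then, are a little off and sometimes report something else, mostly with a low value. They report only what shows in the picture. A call takes as long as a camera call.
- find_in(camera, label): "bbox" ([left, top, right, bottom] in pixels, round what is visible of it).
- silhouettes(camera, label): "mask" (420x560 bool, what is visible of it) and "bbox" ([left, top, right, bottom] in pixels, round what is visible of it).
- landmark_of(camera, label): "at" ([column, row] in pixels: a listed point, or the origin of a listed thing).
The state is a dict: "t": time; "joints": joint angles; "joint_vel": joint speeds; "effort": joint torques, N m; "position": TCP position; "ee_rot": TCP orientation; "wrist_force": force on the tool from outside, world axes, zero at the start; "moment": the same for the moment, N m; "opening": finger opening in m; "gripper_force": force on a finger pad.
Only numpy, scipy, OpenCV 4.12 (cv2) and the standard library are available. Lean on these libraries where they do the work, as an engineer would, in place of code of your own. Each camera call takes 0.05 s, during which the arm holds its last target. There are 200 camera calls.

## Working session

There is one attempt and no reset: what is moved stays moved. The work goes in short steps, each a Python script; the robot and the scene stay as the last script left them, time stands still between calls to the robot, and variables do not carry over. Pictures are saved under pics/ and viewed, at most 10 in all, crops included, and the job is handed in when it is done.

```bash
mkdir -p pics; cat > h.py <<'E'
from workcell import *
import numpy as np, cv2
from scipy.spatial.transform import Rotation as R
def cam(c):
    m=camera_model(c); o=np.array(m["orientation"],float)
    Rm=o if o.shape==(3,3) else R.from_euler('xyz',o,degrees=True).as_matrix()
    return np.array(m["camera_matrix"]),np.array(m["position"]),Rm
def ray(c,px):
    K,p,Rm=cam(c); return p,Rm@np.linalg.solve(K,[px[0],px[1],1.])
def atz(c,px,z):
    p,d=ray(c,px); return p+d*(z-p[2])/d[2]
def proj(c,X):
    K,p,Rm=cam(c); q=K@(Rm.T@(np.array(X)-p)); return q[:2]/q[2]
def tri(px):
    A=np.zeros((3,3));b=np.zeros(3)
    for c,u in px.items():
        p,d=ray(c,u);d/=np.linalg.norm(d);M=np.eye(3)-np.outer(d,d);A+=M;b+=M@p
    return np.linalg.solve(A,b)
E
python3 - <<'E'
from h import *
for c in ("side","top"):
    m=camera_model(c);print(c,m)
    im=capture(c);cv2.imwrite(f"pics/{c}0.png",im[:,:,::-1])
    for l in ["hob","ring_left","ring_right","pan","pan_grip","mast","mast_grip","egg_box","ramekin","salt_shaker","pepper_mill"]:
        print(l,[(np.round(d["at"],1).tolist(),round(d["score"],2)) for d in landmark_of(c,l)][:2])
o=get_obs();print({k:np.round(v,3) for k,v in o.items()})
E
```

```text
side {'camera_matrix': array([[485.92318306,   0.        , 276.60722008],
       [  0.        , 485.92318306, 209.07044197],
       [  0.        ,   0.        ,   1.        ]]), 'position': array([0.48740657, 1.24223917, 0.82433127]), 'orientation': array([-119.65709038,    1.46786618,  179.96354573])}
hob [([251.8, 217.9], 0.97)]
ring_left [([248.3, 226.4], 0.81)]
ring_right []
pan [([245.9, 194.1], 0.88)]
pan_grip [([285.3, 177.6], 0.76)]
mast [([264.0, 280.8], 0.6)]
mast_grip [([263.6, 222.0], 0.96)]
egg_box [([368.9, 302.4], 0.9)]
ramekin [([326.1, 269.6], 0.77)]
salt_shaker [([194.0, 310.7], 0.57)]
pepper_mill [([191.3, 287.5], 0.88), ([248.9, 194.6], 0.34)]
top {'camera_matrix': array([[426.85673249,   0.        , 282.121203  ],
       [  0.        , 426.85673249, 201.04549654],
       [  0.        ,   0.        ,   1.        ]]), 'position': array([0.27607368, 0.03000977, 1.08400428]), 'orientation': array([-1.67280815e+02,  1.45546150e-01, -9.26363814e+01])}
hob [([339.7, 171.5], 0.9)]
ring_left [([297.1, 163.7], 0.56)]
ring_right []
pan [([385.3, 156.5], 0.67)]
pan_grip [([395.8, 202.6], 0.72)]
mast [([216.8, 199.4], 0.84)]
mast_grip [([201.7, 180.3], 0.64), ([203.4, 124.4], 0.16)]
egg_box [([181.2, 300.1], 0.66)]
ramekin [([244.7, 265.2], 0.97), ([183.3, 299.5], 0.36)]
salt_shaker [([171.7, 135.0], 0.66)]
pepper_mill [([204.3, 125.9], 0.96)]
{'t': np.float64(1.2), 'joints': array([ 6.7808e+01,  1.7579e+01,  8.6308e+01,  2.0000e-03,  7.6113e+01,
       -4.2110e+00]), 'joint_vel': array([ 0.063,  0.007, -0.021, -0.008,  0.066,  0.06 ]), 'effort': array([ 0.0000e+00, -4.5750e+01, -2.5233e+01,  0.0000e+00,  1.0000e-03,
        0.0000e+00]), 'position': array([0.178, 0.547, 0.201]), 'ee_rot': array([-1.80000e+02, -2.00000e-03,  1.62019e+02]), 'wrist_force': array([-0.041, -0.328,  0.133]), 'moment': array([-0.012,  0.038,  0.057]), 'gripper_force': np.float64(0.0), 'opening': np.float64(0.085)}
```

View pics/side0.png

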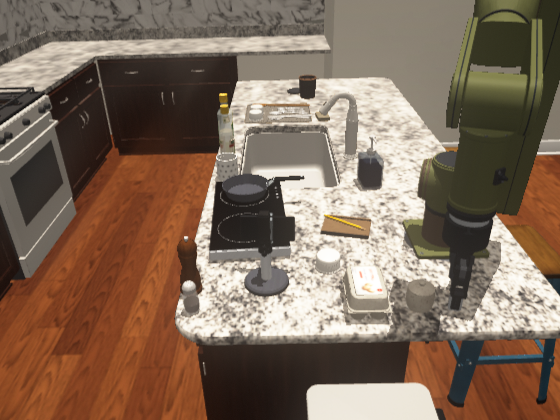

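View pics/top0.png

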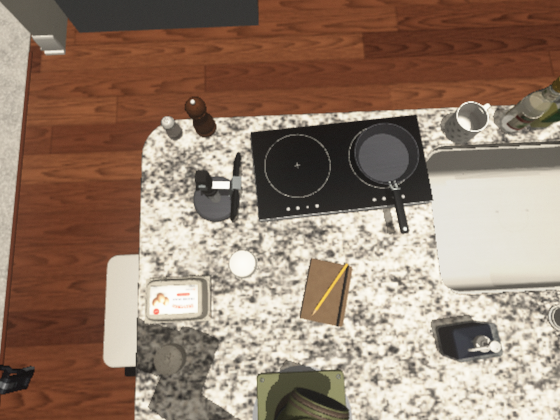

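```bash
python3 - <<'E'
from h import *
S=dict(hob=(251.8,217.9),ring_left=(248.3,226.4),pan=(245.9,194.1),pan_grip=(285.3,177.6),mast=(264,280.8),mast_grip=(263.6,222),egg=(368.9,302.4),ram=(326.1,269.6),salt=(194,310.7),pep=(191.3,287.5))
T=dict(hob=(339.7,171.5),ring_left=(297.1,163.7),pan=(385.3,156.5),pan_grip=(395.8,202.6),mast=(216.8,199.4),mast_grip=(201.7,180.3),egg=(181.2,300.1),ram=(244.7,265.2),salt=(171.7,135),pep=(204.3,125.9))
Z=dict(hob=0,ring_left=.046,pan=.046,pan_grip=.093,mast=0,mast_grip=.188)
for k in S: print(k,np.round(tri({"side":S[k],"top":T[k]}),4),np.round(atz("side",S[k],Z.get(k,0)),3),np.round(atz("top",T[k],Z.get(k,0)),3))
E
```

```text
hob [ 0.5897 -0.1325  0.0108] [ 0.59 -0.15  0.  ] [ 0.594 -0.134  0.   ]
ring_left [ 0.5984 -0.0198  0.0496] [ 0.593 -0.022  0.046] [ 0.606 -0.021  0.046]
pan [ 0.6147 -0.2479  0.0393] [ 0.612 -0.234  0.046] [ 0.614 -0.246  0.046]
pan_grip [ 0.4785 -0.2446  0.1011] [ 0.475 -0.259  0.093] [ 0.483 -0.247  0.093]
mast [0.5375 0.1908 0.001 ] [0.542 0.188 0.   ] [0.533 0.191 0.   ]
mast_grip [0.5338 0.195  0.191 ] [0.536 0.189 0.188] [0.533 0.196 0.188]
egg [ 0.277   0.2836 -0.0006] [ 0.273  0.285 -0.   ] [0.281 0.283 0.   ]
ram [ 0.3639  0.1241 -0.0148] [0.369 0.143 0.   ] [0.36  0.123 0.   ]
salt [0.7149 0.3094 0.0056] [0.717 0.303 0.   ] [0.717 0.311 0.   ]
pep [0.7351 0.2212 0.0089] [ 0.738  0.21  -0.   ] [0.739 0.223 0.   ]
```

The two views agree: left cross is at about (248,228) in the side view and (297,165) in the top view. In the top view the pan centre is near (386,155), its handle runs to (405,230), and the mast grip is at (202,181) with the phone edge-on at x≈237. Next I'll refine the yaws and centres.

```bash
python3 - <<'E'
from h import *
im=capture("top");g=cv2.cvtColor(im,cv2.COLOR_RGB2GRAY)
for l in ["hob","pan","mast"]:
    for d in silhouettes("top",l)[:1]:
        m=d["mask"].astype(np.uint8);
        if l=="hob":
            h=cv2.convexHull(cv2.findContours(m,0,1)[0][0] if 0 else np.argwhere(m)[:,::-1].astype(np.int32))
            P=np.array([atz("top",p[0],.046)[:2] for p in h]).astype(np.float32)
            print(l,d["score"],cv2.minAreaRect(P*1000))
        if l=="pan":
            pts=np.argwhere(m)[:,::-1]
            P=np.array([atz("top",p,.084)[:2] for p in pts])
            k=cv2.morphologyEx(m,cv2.MORPH_OPEN,cv2.getStructuringElement(2,(25,25)))
            h=cv2.convexHull(np.argwhere(k)[:,::-1].astype(np.int32))
            Q=np.array([atz("top",p[0],.084)[:2] for p in h]).astype(np.float32)
            print(l,d["score"],cv2.minEnclosingCircle(Q*1000))
            c=np.array(cv2.minEnclosingCircle(Q)[0])
            H=np.array([atz("top",p,.099)[:2] for p in pts])  # handle top
            r=np.linalg.norm(H-c,axis=1);s=H[(r>.11)]
            dv=s.mean(0)-c;print("handle mean",s.mean(0),"yaw",np.degrees(np.arctan2(-dv[1],-dv[0])),r.max())
            v=cv2.fitLine((s*1000).astype(np.float32),2,0,.01,.01).ravel();print(v)
crop=im[100:250,150:430];cv2.imwrite("pics/top1.png",cv2.resize(crop,None,fx=2.85,fy=2.85,interpolation=2)[:,:,::-1])
s=capture("side");cv2.imwrite("pics/side1.png",cv2.resize(s[160:310,180:340],None,fx=4,fy=4,interpolation=2)[:,:,::-1])
E
```

```text
hob 0.73 ((591.4712524414062, -129.0295867919922), (242.25697326660156, 440.9660339355469), 3.9145665168762207)Traceback (most recent call last):
  File "<stdin>", line 12, in <module>
  File "h.py", line 11, in atz
    p,d=ray(c,px); return p+d*(z-p[2])/d[2]
        ~~~^^^^^^
  File "h.py", line 9, in ray
    K,p,Rm=cam(c); return p,Rm@np.linalg.solve(K,[px[0],px[1],1.])
           ~~~^^^
  File "h.py", line 5, in cam
    m=camera_model(c); o=np.array(m["orientation"],float)
ValueError: time passes only in moves, steps and waits
```

```bash
sed -i 's/^def cam(c)/from functools import lru_cache\n@lru_cache(None)\ndef cam(c)/' h.py
python3 - <<'E'
from h import *
im=capture("top")
crop=im[100:250,150:430];cv2.imwrite("pics/top1.png",cv2.resize(crop,None,fx=2.85,fy=2.85,interpolation=2)[:,:,::-1])
for l in ["pan","mast"]:
    for d in silhouettes("top",l)[:1]:
        m=d["mask"].astype(np.uint8); np.save(l+".npy",m)
        if l=="pan":
            pts=np.argwhere(m)[:,::-1]
            k=cv2.morphologyEx(m,cv2.MORPH_OPEN,cv2.getStructuringElement(2,(25,25)))
            h=cv2.convexHull(np.argwhere(k)[:,::-1].astype(np.int32))
            Q=np.array([atz("top",p[0],.084)[:2] for p in h]).astype(np.float32)
            print(l,d["score"],cv2.minEnclosingCircle(Q*1000))
            c=np.array(cv2.minEnclosingCircle(Q)[0])
            H=np.array([atz("top",p,.099)[:2] for p in pts])
            r=np.linalg.norm(H-c,axis=1);s=H[(r>.11)]
            dv=s.mean(0)-c;print("handle mean",s.mean(0),"yaw",np.degrees(np.arctan2(-dv[1],-dv[0])),r.max())
            v=cv2.fitLine((s*1000).astype(np.float32),2,0,.01,.01).ravel();print(v,np.degrees(np.arctan2(v[1],v[0])))
s=capture("side");cv2.imwrite("pics/side1.png",cv2.resize(s[160:310,180:340],None,fx=4,fy=4,interpolation=2)[:,:,::-1])
d=silhouettes("side","pan")[0]["mask"].astype(np.uint8)
k=cv2.morphologyEx(d,cv2.MORPH_OPEN,cv2.getStructuringElement(2,(13,13)))
h=cv2.convexHull(np.argwhere(k)[:,::-1].astype(np.int32))
Q=np.array([atz("side",p[0],.084)[:2] for p in h]).astype(np.float32);print("side",cv2.minEnclosingCircle(Q*1000),Q.min(0),Q.max(0))
E
```

```text
pan 0.9 ((610.3402709960938, -240.68763732910156), 81.2056655883789)
handle mean [ 0.45576828 -0.25491531] yaw 5.259008411225817 0.20264965185308162
[ 9.9365371e-01  1.1248250e-01  4.5576828e+02 -2.5491531e+02] 6.4584403
side ((617.4722900390625, -211.7388458251953), 106.03521728515625) [ 0.53765637 -0.31562966] [ 0.6923842  -0.10784803]
```

View pics/top1.png

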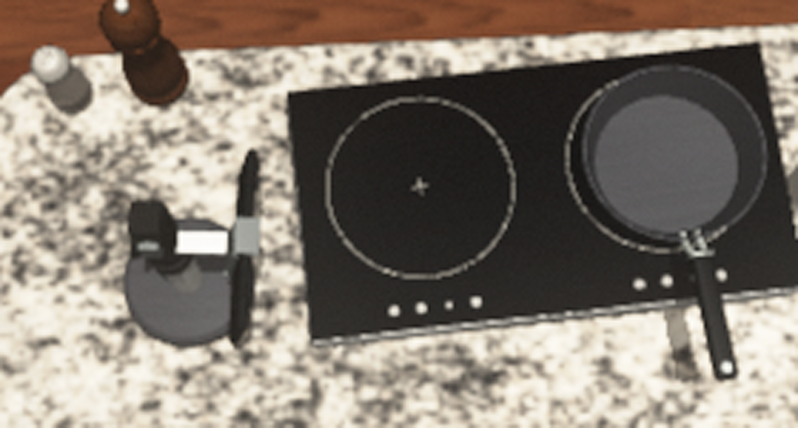

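View pics/side1.png

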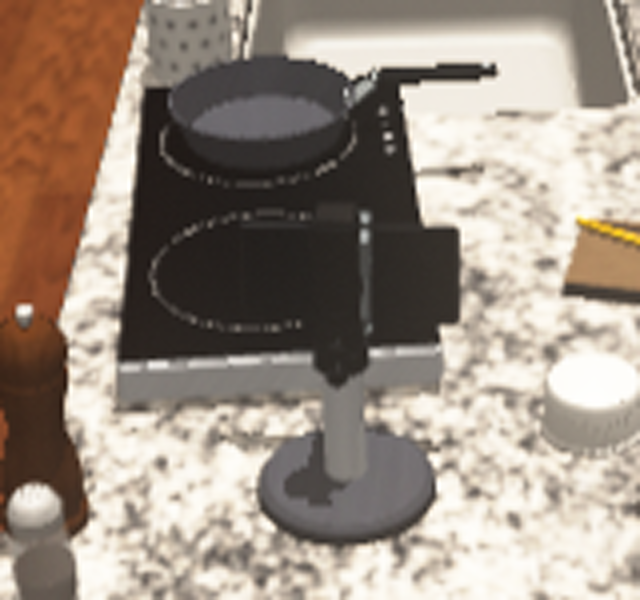

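The top crop shows the left cross at full-image (297.2,165.1). The phone's top edge runs (237.7,154)–(233.5,219), and the side crop shows the same edge at (240,216.5)–(294.5,217). The button isn't visible because it is on the grip's −x side.

```bash
python3 - <<'E'
from h import *
print("cross",atz("top",(297.2,165.1),.046))
a=tri({"top":(237.7,154),"side":(240,216.5)});b=tri({"top":(233.5,219.3),"side":(294.5,217)});d=a-b
print(a,b,np.linalg.norm(d),np.degrees(np.arctan2(d[1],d[0])))
for z in(.16,.178):
  for c,p,q in(("top",(237.7,154),(233.5,219.3)),("side",(240,216.5),(294.5,217))):
    d=atz(c,p,z)-atz(c,q,z);print(z,c,np.linalg.norm(d),np.degrees(np.arctan2(d[1],d[0])))
print("handle end/start",atz("top",(150+724/2.85,100+368/2.85),.099),atz("top",(150+703/2.85,100+250/2.85),.099))
# ring circle from picture extremes: fit circle
im=capture("top")
E=[(326,186),(516,186),(420,97),(420,278)]
print("ring",np.mean([atz("top",(150+u/2.85,100+v/2.85),.046) for u,v in E],0))
print(proj("side",(.601,-.021,.046)),proj("top",(.534,.193,.218)))
g=atz("top",(150+150/2.85,100+212/2.85),.218);print("griptop",g)
for r in ([0,180,96],[180,0,96],[180,0,-84]):
  print(ik([.48,-.25,.074],r),ik([.48,-.03,.074],r),ik([.534,.193,.17],r))
E
```

```text
cross [ 0.60198855 -0.02071343  0.046     ]
[0.59995373 0.11826766 0.16337344] [0.45179623 0.13042468 0.16495759] 0.14866387356159003 -4.69088162660902
0.16 top 0.15103798344613661 -4.828537642491086
0.16 side 0.14722079716627348 -3.549496280815548
0.178 top 0.14809569870056077 -4.828537642491101
0.178 side 0.1432318620360048 -3.549496280815498
handle end/start [ 0.41808092 -0.2583024   0.099     ] [ 0.51807118 -0.25162194  0.099     ]
ring [ 0.60153796 -0.02155521  0.046     ]
[245.6926341  226.64297032] [200.33963374 175.79717723]
griptop [0.53687143 0.18815353 0.218     ]
[-31.98415373  22.29686871  99.91499508   0.          57.78813622
 142.01584627] None None
[-31.98415373  22.29686871  99.91499508   0.          57.78813622
 -37.98415373] [-8.61025239e+00  1.82650428e+01  1.07111494e+02 -2.54444375e-14
  5.46234627e+01 -1.46102524e+01] [ 1.56088227e+01  1.84345140e+01  8.97289962e+01 -2.54444375e-14
  7.18364898e+01  9.60882266e+00]
[-3.19841537e+01  2.22968687e+01  9.99149951e+01 -2.54444375e-14
  5.77881362e+01  1.42015846e+02] None None
```

```bash
python3 - <<'E'
from h import *
r=[180,0,5]
print(ik([.481,-.251,.35],r),ik([.48,-.03,.074],r),ik([.534,.193,.36],[180,0,85.5]))
p=get_obs()["position"]
servo_line([p[0],p[1],.36],vel=.3)
move_to([.481,-.251,.36],r)
servo_line([.481,-.251,.15],vel=.25)
o=get_obs();print(o["t"],o["position"],o["ee_rot"])
for c,b in(("top",(310,110,450,260)),("side",(220,130,340,230))):
    im=capture(c);print([(c,d["at"],d["score"]) for l in("pan","pan_grip") for d in landmark_of(c,l)[:1]])
    x0,y0,x1,y1=b;cv2.imwrite(f"pics/{c}2.png",cv2.resize(im[y0:y1,x0:x1],None,fx=4,fy=4,interpolation=2)[:,:,::-1])
print(proj("top",(.481,-.251,.15)))
E
```

```text
[-3.20178912e+01  1.04278166e+01  7.50647368e+01 -2.54444375e-14
  9.45074466e+01  5.29821088e+01] [-8.61025239e+00  1.82650428e+01  1.07111494e+02 -2.54444375e-14
  5.46234627e+01  7.63897476e+01] [ 1.56088227e+01  1.25039278e+01  7.10133018e+01 -2.54444375e-14
  9.64827703e+01  2.01088227e+01]
6.3167 [ 0.48206562 -0.25141916  0.1510596 ] [ 1.79927442e+02 -9.90683995e-02  5.02128645e+00]
[('top', [381.7, 155.9], 0.93), ('top', [396.3, 201.5], 0.8)]
[('side', [248.7, 194.6], 0.78), ('side', [280.3, 174.8], 0.88)]
[404.01361505 198.01461802]
```

View pics/top2.png

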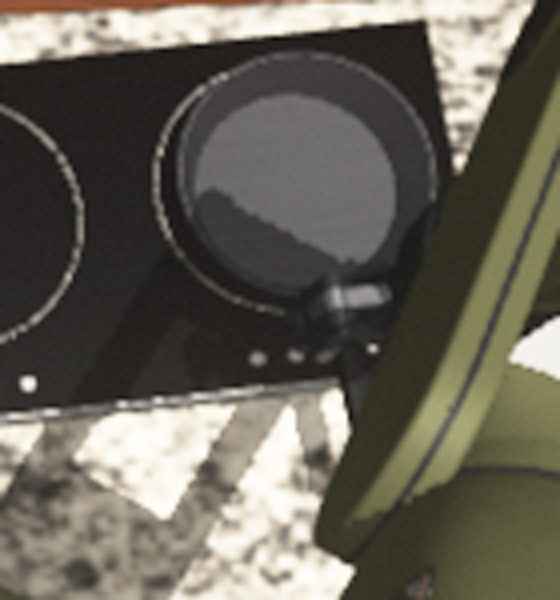

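The hand straddles the handle, which emerges at crop (350,390), so I'll go down and grasp.

```bash
python3 - <<'E'
from h import *
servo_line([.481,-.251,.074],vel=.12)
o=get_obs();print(o["position"],o["wrist_force"])
grasp(40); hold(.2)
o=get_obs();print(o["t"],o["position"],o["wrist_force"],o["moment"],o["opening"],o["gripper_force"])
im=capture("top")
for d in silhouettes("top","pan")[:1]:
    m=d["mask"].astype(np.uint8)
    k=cv2.morphologyEx(m,cv2.MORPH_OPEN,cv2.getStructuringElement(2,(25,25)))
    Q=np.array([atz("top",p[0],.084)[:2] for p in cv2.convexHull(np.argwhere(k)[:,::-1].astype(np.int32))]).astype(np.float32)
    print(cv2.minEnclosingCircle(Q*1000))
im=capture("side");print(landmark_of("side","pan")[:1])
cv2.imwrite("pics/side3.png",cv2.resize(im[130:280,200:360],None,fx=4,fy=4,interpolation=2)[:,:,::-1])
E
```

```text
[ 0.4814715  -0.25129084  0.07440903] [-0.03466281  0.81605329  0.51885208]
8.3667 [ 0.48100172 -0.25100162  0.07396241] [-0.46887364 -0.34145678 -0.05909496] [0.05116172 0.0156687  0.04619239] -0.0002692729204766011 0.0
((609.5515747070312, -240.39358520507812), 80.27308654785156)
[{'at': [248.8, 190.6], 'score': 0.69}]
```

View pics/side3.png

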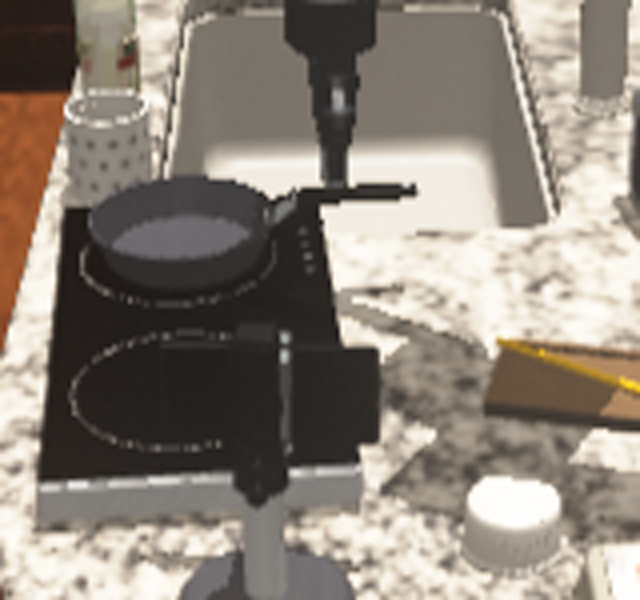

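The gripper closed on nothing (opening 0). In the side crop the fingertips vanish behind or above the handle at (335,188). I'll check where the tips should project.

```bash
python3 - <<'E'
from h import *
for z in(.074,.093,.128,.15): print(z,proj("side",(.481,-.251,z)),proj("top",(.481,-.251,z)))
o=get_obs();print(o["position"],o["joints"],o["opening"])
s=capture("side");cv2.imwrite("pics/side4.png",cv2.resize(s[140:200,240:320],None,fx=10,fy=10,interpolation=0)[:,:,::-1])
E
```

```text
0.074 [283.79262179 183.68845737] [395.34108009 205.15030428]
0.093 [283.69078854 178.71108613] [397.39031918 203.4642082 ]
0.128 [283.50014943 169.39309228] [401.36817798 200.19126061]
0.15 [283.3782478  163.43482554] [404.01361505 198.01461802]
[ 0.48100271 -0.25098314  0.07398647] [-3.20170881e+01  2.23883338e+01  9.97498258e+01  1.37186734e-03
  5.78635183e+01  5.29814278e+01] -9.852273784540855e-05
```

View pics/side4.png

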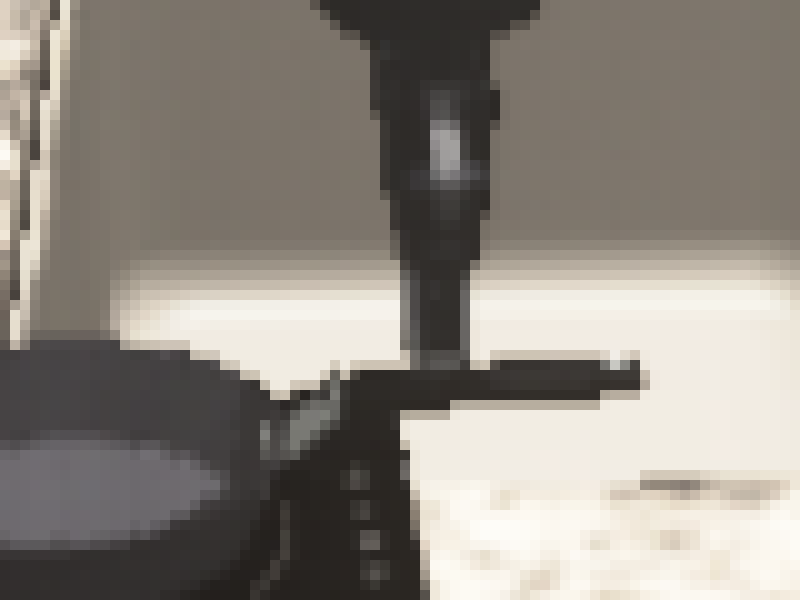

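The visible finger ends at row ≈177 (crop y 368) with nothing below the handle. The model puts the tip at row 183.7, so heights disagree by about 25 mm. I'll compare with the start picture and triangulate the handle.

```bash
python3 - <<'E'
from h import *
print("start tip",proj("side",(.178,.547,.201)))
im=cv2.imread("pics/side0.png")[:,:,::-1].astype(int)
print(im[285:330,450:468].mean(2).astype(int)[::2])
print("handle end tri",tri({"top":(404,229.1),"side":(303.7,177.3)}))
h=np.load("pan.npy");print(np.argwhere(h)[:,0].max(), np.argwhere(h)[np.argwhere(h)[:,0]>220])
s=capture("side").astype(int);print(s[172:190,277:292].mean(2).astype(int))
E
```

```text
start tip [450.29964937 310.94141703]
[[ 86  51  42  43  43  42  55  63  71  52  50  43  41  43  42  41  42  42]
 [ 72  49  43  42  42  54  80  82 104 123 126 130 108  54  42  42  42  42]
 [ 51  44  43  44  43  46  46  46  45  45  46  45  45  45  42  42  43  47]
 [ 58  44  43  43  45  47  49  46  46  47  46  46  45  44  42  41  41  84]
 [ 53  44  42  42  46  49  48  49  48  49  49  48  48  47  43  42  42 123]
 [ 69  45  43  42  43  44  45  45  46  46  48  47  47  45  42  42  43 104]
 [ 99  92  49  41  41  42  42  42  42  42  42  41  42  41  42  41  68  98]
 [100  85  48  41  42  43  44  43  42  42  41  79  90 107 108 106 142 138]
 [101  59  43  42  41  43  42  43  42  41  50  96 107 136 141 143 151 160]
 [ 94  49  42  42  42  45  43  42  42  42  79  98 124 139 147 143 138 143]
 [ 74  45  41  41  44  44  41  41  41  45  95 104 143 142 139 138 146 154]
 [ 58  43  41  41  42  42  43  41  41  69  97 105  97  88 102 118 142 148]
 [ 95  81  82  72  62  61  53  46  52  87 102 137 147 140 127 116 117 134]
 [132 141 142 133 114 107 110 113 111 115 127 137 141 137 137 142 145 137]
 [142 136 12
[... 2399 characters left out ...]
1  54]
 [ 42  43  44  43  43  43  42  44  43  44  44  45  44  45  44]
 [ 41  40  41  41  41  42  40  42 163 172 172 171 171 172 171]
 [ 40  41  48 163 170 171 169 170 231 235 235 235 235 235 235]
 [ 38  40  51 229 235 235 234 234 235 235 235 235 235 235 235]
 [ 40  39  39 229 235 235 234 234 235 235 235 235 235 235 235]
 [ 38  39  40 184 233 235 235 235 235 235 235 235 235 235 235]
 [ 37  39  38  50 229 235 235 235 235 235 235 236 235 235 235]
 [ 38  38  39  96 230 235 235 235 235 235 235 235 235 235 235]
 [ 40  38  39 104 230 235 235 235 235 235 235 235 235 235 235]
 [ 40  37  38  48 221 238 240 240 239 241 243 241 236 233 231]
 [ 37  38  38  38 184 238 241 243 245 247 249 244 231 220 226]]
```

```bash
python3 - <<'E'
from h import *
servo_line([.481,-.251,.124],vel=.2)
o=get_obs();print(o["t"],o["position"],proj("side",o["position"]),proj("top",o["position"]),o["opening"])
s=capture("side").astype(int);print(s[160:182,276:294].mean(2).astype(int))
t=capture("top");cv2.imwrite("pics/top5.png",cv2.resize(t[160:240,360:440],None,fx=7,fy=7,interpolation=0)[:,:,::-1])
E
```

```text
9.0667 [ 0.48159846 -0.25138583  0.12486012] [283.33906034 170.19268678] [401.13916874 200.23340042] 6.698250504067716e-05
[[116 115 115 114 106  63  47  46  46  68  63 111 116 116 116 116 116 116]
 [116 116 115 117 106  75  66  66  67  85  88 113 116 117 116 116 117 117]
 [115 115 116 116 110  81  98 101 102 109 116 116 116 117 116 116 117 117]
 [115 114 115 117 116  92 114 118 118 118 117 118 118 118 118 119 119 120]
 [121 122 122 122 123 124 124 125 124 125 125 124 126 126 128 128 129 129]
 [135 136 136 137 137 138 138 140 139 140 141 141 142 143 144 145 146 146]
 [152 153 154 154 155 157 156 158 158 159 160 161 163 164 164 165 166 166]
 [172 173 174 175 176 177 177 179 179 181 182 182 182 183 184 185 186 187]
 [194 195 196 196 199 199 200 201 202 203 204 205 205 207 209 210 211 213]
 [223 224 224 224 225 227 227 228 228 228 229 229 229 230 231 232 233 233]
 [240 240 240 240 240 241 241 241 241 240 240 240 240 240 240 240 240 241]
 [241 241 240 240 240 240 240 240 240 239 238 238 238 238 238 238 238 238]
 [235 235 235 235 234 235 235 234 234 234 234 234 234 234 234 235 235 234]
 [234 234 235 235 234 235 235 235 234 234 234 235 235 235 235 235 234 235]
 [235 235 235 234 235 235 235 234 234 234 234 235 235 235 235 234 234 234]
 [234 234 235 235 235 235 235 234 234 234 234 235 235 200 195 193 193 193]
 [193 193 192 193 194 194 194 193 193 193 195 195 194  79  49  52  52  53]
 [ 41  43  43  42  45  44  44  45  45  45  50  55  57  57  57  57  58  57]
 [ 42  43  43  45  45  44  44  44  45  45  46  52  54  54  54  55  55  54]
 [ 43  43  44  43  43  44  43  44  45  44  45  44  45  46  46  45  46  45]
 [ 41  41  42  42  42  41  41  43  42 162 172 172 172 171 171 172 171 172]
 [ 40  41  42  49 163 171 171 170 170 231 235 235 235 235 235 235 235 235]]
```

View pics/top5.png

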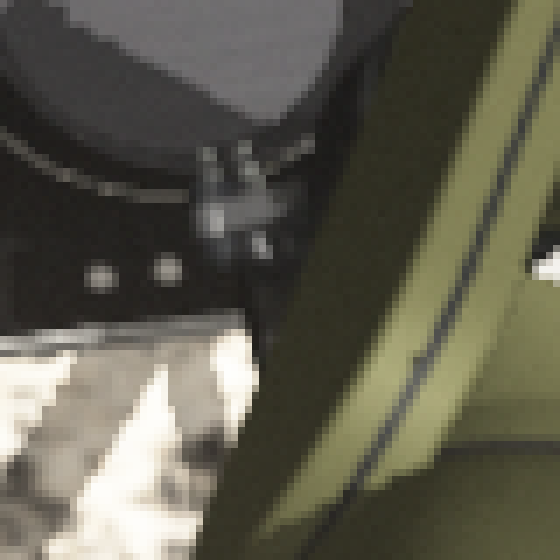

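At commanded z=0.124 the closed tip shows at row ~162, where the model says 170.2. In the top crop a silver finger joint is at full-image (391–401,190). I'll triangulate it to tell whether the offset is in z or in y.

```bash
python3 - <<'E'
from h import *
s=capture("side").astype(int);print(s[132:150,280:290].mean(2).astype(int))
for u in((390.7,190.7),(396,190),(401,188)): print(tri({"top":u,"side":(284.5,141)}))
print(get_obs()["joints"], get_obs()["ee_rot"])
for p in((.481,-.251,.152),(.481,-.297,.124)): print(proj("side",p),proj("top",p))
E
```

```text
[[ 44  44  44  44  43  44  44  47  56  88]
 [ 45  45  46  44  46  48  48  47  46 109]
 [ 44  45  51  59  63  60  54  48  51  87]
 [ 44  45  54  71  74  65  53  46  48  41]
 [ 43  45  49  71  74  60  48  44  44  39]
 [ 43  44  50 117 124  68  46  42  44  40]
 [ 42  43  48 156 164 104  51  43  45  76]
 [ 44  44  46 156 163 133  58  43  43 109]
 [ 42  43  45 155 164 148  61  44  43 109]
 [ 42  43  46 156 174 174  70  47  45 109]
 [ 43  61  65 153 185 185 101  70  53 110]
 [ 48  72  74 124 155 157 111  79  60 110]
 [ 49  50  53  71  87  88  72  54  51 110]
 [ 42  44  44  53  59  59  51  45  42 109]
 [ 43  43  43  52  58  59  48  45  42 109]
 [ 44  42  43  51  55  55  48  44  76 111]
 [ 43  44  44  46  49  49  44  44 110 115]
 [ 43  43  44  45  46  46  44  43 110 115]]
[ 0.47558342 -0.19537617  0.25207192]
[ 0.47650531 -0.20720053  0.24768804]
[ 0.4786783  -0.21836123  0.24398824]
[-3.20176818e+01  1.91333598e+01  9.64078758e+01  3.51676912e-04
  6.45917115e+01  5.29811054e+01] [-1.79919702e+02  1.05958793e-01  5.00113577e+00]
[283.36708513 162.88922026] [404.25999636 197.81189763]
[283.34954767 164.81650577] [420.78977808 199.67052861]
```

The finger is not displaced toward −y, so the tips really sit about 27 mm higher than reported; that's also why the grasp closed above the handle. I'll redo it lower, with a nominal z of 0.049, which is safe either way, and watch the forces.

```bash
python3 - <<'E'
from h import *
open_gripper()
for z in(.074,.060,.049):
    servo_line([.481,-.251,z],vel=.12)
    o=get_obs();print(z,o["position"].round(4),o["wrist_force"].round(2))
    if abs(o["wrist_force"][2])>6: break
else:
    grasp(40); hold(.2)
o=get_obs();print(o["t"],o["position"],o["wrist_force"],o["moment"],o["opening"],o["gripper_force"])
E
```

```text
0.074 [ 0.4811 -0.2511  0.074 ] [ 0.33 -0.44  0.14]
0.06 [ 0.4808 -0.2509  0.0602] [0.66 0.33 0.52]
0.049 [ 0.4807 -0.2508  0.0491] [-0.05  0.24  0.49]
11.8917 [ 0.48106622 -0.25105233  0.04929853] [-2.1683381  -0.22913286  4.32892624] [0.0549891  0.13284159 0.11646249] 0.018896986959835115 42.917336225509644
```

```bash
cat >> h.py <<'E'
def pan_top():
    capture("top"); m=silhouettes("top","pan")[0]["mask"].astype(np.uint8)
    k=cv2.morphologyEx(m,cv2.MORPH_OPEN,cv2.getStructuringElement(2,(25,25)))
    Q=np.array([atz("top",p[0],.084)[:2] for p in cv2.convexHull(np.argwhere(k)[:,::-1].astype(np.int32))]).astype(np.float32)
    c,r=cv2.minEnclosingCircle(Q*1000); return np.array(c)/1000,r,landmark_of("top","pan")[:1]
E
python3 - <<'E'
from h import *
c,r,l=pan_top();print(c,r,l)
p=get_obs()["position"]
servo_line([.481-.008,-.251+.2195,.049],vel=.1)
hold(.2)
o=get_obs();print(o["t"],o["position"],o["wrist_force"],o["moment"],o["opening"])
c,r,l=pan_top();print(c,r,l,[atz("top",d["at"],.046) for d in l])
t=capture("top");cv2.imwrite("pics/top6.png",cv2.resize(t[100:260,190:410],None,fx=3.6,fy=3.6,interpolation=2)[:,:,::-1])
E
```

```text
[ 0.61147339 -0.23993471] 79.73912048339844 [{'at': [385.7, 159.1], 'score': 0.95}]
14.5917 [ 0.472655   -0.03099092  0.04902112] [ 0.414412   -3.76647772  5.70843303] [-0.75494556 -0.12324421 -0.38029034] 0.019236694465869952Traceback (most recent call last):
  File "<stdin>", line 7, in <module>
  File "h.py", line 24, in pan_top
    Q=np.array([atz("top",p[0],.084)[:2] for p in cv2.convexHull(np.argwhere(k)[:,::-1].astype(np.int32))]).astype(np.float32)
                                                  ~~~~~~~~~~~~~~^^^^^^^^^^^^^^^^^^^^^^^^^^^^^^^^^^^^^^^^^
TypeError: 'NoneType' object is not iterable
```

```bash
python3 - <<'E'
from h import *
t=capture("top");s=capture("side")
for c in("top","side"):
    for d in landmark_of(c,"pan")[:1]: print(c,d,atz(c,d["at"],.046))
    for d in silhouettes(c,"pan")[:1]: print(d["bbox"],d["score"],d["mask"].sum()); np.save(c+"pan.npy",d["mask"])
a=cv2.resize(t[90:230,230:360],(390,420),interpolation=2);b=cv2.resize(s[160:300,190:325],(405,420),interpolation=2)
cv2.imwrite("pics/ts6.png",np.hstack([a,b])[:,:,::-1])
E
```

```text
[267.1, 130.6, 317.7, 224.4] 0.86 675
side {'at': [246.3, 227.0], 'score': 0.58} [ 0.5990275 -0.0188474  0.046    ]
[219.2, 207.2, 310.3, 236.4] 0.55 941
```

View pics/ts6.png

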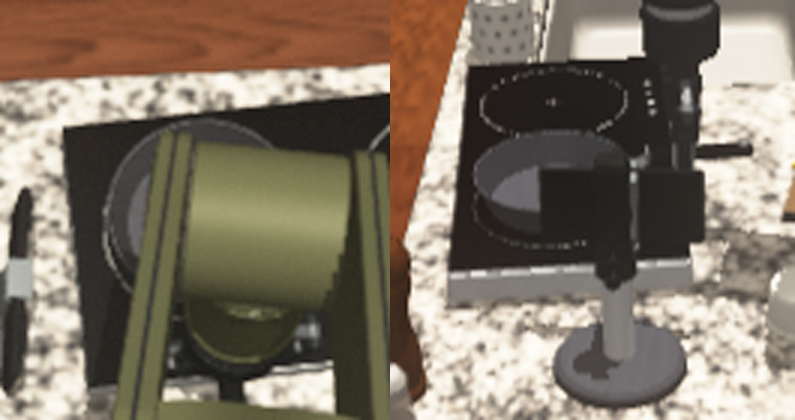

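Side crop: the pan sits inside the left ring, with its rim lower-left arc near ring edge (475,240). In the top crop the arm hides the centre, so I'll let go, lift clear to the pre-mast pose and measure.

```bash
python3 - <<'E'
from h import *
o=get_obs();print(o["position"],o["wrist_force"])
open_gripper();hold(.1)
p=get_obs()["position"]
servo_line([p[0],p[1],.31],vel=.25)
move_to([.535,.190,.31],[180,0,85.5])
o=get_obs();print(o["t"],o["position"],o["ee_rot"])
try: c,r,l=pan_top();print(c,r,l)
except Exception as e: print(e)
for c in("top","side"):
    im=capture(c);cv2.imwrite(f"pics/{c}7.png",im[:,:,::-1])
    for d in landmark_of(c,"pan")[:1]: print(c,d,atz(c,d["at"],.046))
    for d in landmark_of(c,"mast_grip")[:1]: print(c,d,atz(c,d["at"],.188))
t=cv2.imread("pics/top7.png");s=cv2.imread("pics/side7.png")
a=cv2.resize(t[90:230,180:340],(400,350),interpolation=2);b=cv2.resize(s[150:290,190:350],(400,350),interpolation=2)
cv2.imwrite("pics/ts7.png",np.hstack([a,b]))
E
```

```text
[ 0.47264497 -0.03098701  0.04898941] [ 0.67884604 -3.87405387  5.35295325]
17.875 [0.53443403 0.18934814 0.30881746] [-1.79877430e+02  9.46613765e-02  8.54127106e+01]
[ 0.60170508 -0.0222401 ] 80.89314270019531 [{'at': [295.0, 164.1], 'score': 0.6}]
top {'at': [295.9, 163.9], 'score': 0.78} [ 0.60532724 -0.01758334  0.046     ]
side {'at': [245.8, 229.6], 'score': 0.82} [ 0.59974247 -0.00395543  0.046     ]
side {'at': [262.5, 223.1], 'score': 0.95} [0.53865346 0.19422956 0.188     ]
```

View pics/ts7.png

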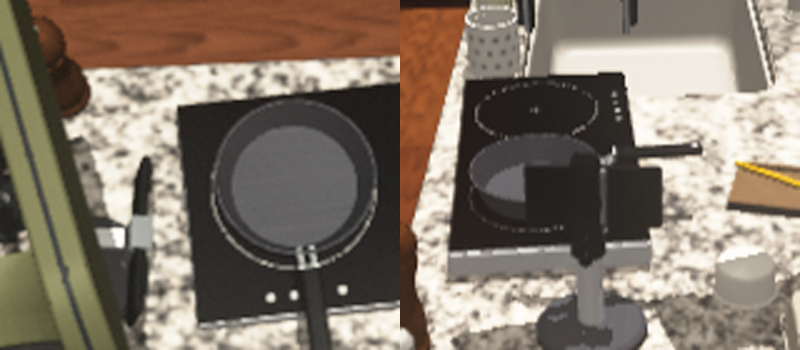

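The top crop shows the pan concentric with the ring, with its measured centre 1.5 mm from the cross. The side crop shows the two open fingers at columns ≈242 and 281, centred over the mast grip at 262. Now the mast.

```bash
python3 - <<'E'
from h import *
x,y=.535,.190
for z in(.22,.18,.155,.139):
    servo_line([x,y,z],vel=.15)
    o=get_obs();print(z,o["position"].round(4),o["wrist_force"].round(2))
    if np.linalg.norm(o["wrist_force"])>8: break
else:
    grasp(60);hold(.2)
    o=get_obs();print(o["t"],o["position"],o["wrist_force"],o["moment"],o["opening"],o["gripper_force"])
capture("side");d=silhouettes("side","mast")[:1];print([(e["bbox"],e["score"]) for e in d])
E
```

```text
0.22 [0.5357 0.1902 0.2207] [-0.04  0.1  -0.12]
0.18 [0.5354 0.1901 0.1807] [ 0.18 -0.54  0.77]
0.155 [0.5352 0.1901 0.1557] [0.18 0.26 0.39]
0.139 [0.5348 0.19   0.1394] [ 0.66 -0.07 -1.11]
20.8167 [0.53412179 0.1900642  0.13951402] [-2.61793263 -0.50660893  5.74489442] [0.0606769  0.85234248 0.12793947] 0.029447044750323295 60.83792254328728
[([237.6, 207.3, 294.5, 295.6], 0.92)]
```

The opening of 29.4 mm (the gauge reads about 1 mm low) means the button is squeezed in. Pulling up under force watch.

```bash
python3 - <<'E'
from h import *
z0=get_obs()["position"][2]
for dz in(.005,.02,.045,.06,.075,.09,.100,.106,.109):
    servo_line([.534,.190,z0+dz],vel=.06);o=get_obs()
    print(dz,round(o["position"][2]-z0,4),o["wrist_force"].round(1),round(o["opening"],4),round(o["t"],1))
    if o["wrist_force"][2]<-25: break
E
```

```text
0.005 0.005 [-0.1  1.3 -2.2] 0.0297 21.2
0.02 0.0205 [ 0.1  1.5 -2.8] 0.0291 21.6
0.045 0.0455 [-1.   0.6 -2.2] 0.0297 22.1
0.06 0.0605 [ 0.1  0.8 -1.5] 0.0292 22.5
0.075 0.0759 [-0.3  0.8 -2.2] 0.0294 22.9
0.09 0.091 [-0.1  0.5 -1.8] 0.0293 23.3
0.1 0.1009 [-1.3  1.  -1.4] 0.0294 23.6
0.106 0.1066 [-0.4  1.3 -2.4] 0.0293 23.9
0.109 0.109 [-0.4  1.2 -6.5] 0.0292 24.1
```

```bash
python3 - <<'E'
from h import *
z=get_obs()["position"][2]
for i in range(8):
    z+=.001
    servo_line([.534,.190,z],vel=.02);o=get_obs()
    print(round(o["position"][2]-.1395,4),o["wrist_force"].round(1),round(o["opening"],4),round(o["t"],1))
    if o["wrist_force"][2]<-22: break
capture("side");
for l in("mast","mast_grip","pan"): print(l,[(e["bbox"],e["score"]) for e in find_in("side",l)[:1]])
g=landmark_of("side","mast_grip")[:1];print(g,proj("side",(.535,.190,.298)),proj("side",(.535,.190,.243)))
s=capture("side");cv2.imwrite("pics/s8.png",cv2.resize(s[120:310,170:340],(640,600)[:2],interpolation=2)[:,:,::-1])
c,r,l=pan_top();print(c,r)
E
```

```text
0.1097 [ 0.   1.7 -7.3] 0.0293 24.4
0.1103 [  2.    2.3 -13.6] 0.0292 24.6
0.1103 [  3.3   3.  -24.1] 0.0293 24.9
mast [([237.2, 167.6, 294.5, 296.1], 0.82)]
mast_grip [([235.4, 171.1, 292.9, 222.1], 0.58)]
pan [([220.0, 205.1, 312.5, 240.3], 0.56)]
[{'at': [258.8, 185.8], 'score': 0.85}] [262.23438858 183.2994162 ] [263.12886085 203.18925195]Traceback (most recent call last):
  File "<stdin>", line 12, in <module>
  File "h.py", line 22, in pan_top
    capture("top"); m=silhouettes("top","pan")[0]["mask"].astype(np.uint8)
                      ~~~~~~~~~~~~~~~~~~~~~~~~^^^
IndexError: list index out of range
```

```bash
python3 - <<'E'
from h import *
hold(.7);o=get_obs();print(o["position"],o["wrist_force"].round(1),o["opening"],o["t"])
print(job_done())
E
```

```text
[0.53364888 0.18987488 0.24986712] [  4.5   2.1 -26.5] 0.029523201104158094 26.0
the job is handed in; nothing more can be done
None
```

I slid the pan onto the left ring and let go of it about 1.5 mm from the cross. Then I squeezed the mast's button in and pulled the phone up to the hard second stop (110 mm of travel). The arm is still holding it there with about a 26 N pull. My first grasp of the pan handle closed on air, because the fingertips sit about 27 mm higher than reported; I corrected for that. The job was handed in at 26 s, with no verdict returned.

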